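# Lock the sample shuttle with its ball-lock pin

## Robot

A 6-joint arm with a two-finger parallel gripper is mounted at the origin on a cart in front of the work surface, level with it; the furniture and walls round the work are solid. World frame = base frame: x ahead of the robot, y to its left, z up, the work surface at z = 0. Lengths are in mm, angles in rad, forces in N, time in s.
With the tool pointing down it reaches from about 400 to 925 mm from the base axis. Payload 12.5 kg.
Tool frame: the origin (TCP) lies midway between the tips of the shut fingers; the grasp point (between the pads) lies 19 mm behind it (env.tcp_to_grasp is the distance from the TCP to the grasp point, in mm); z points along the fingers, y is the line along which they close (so a half turn about z gives the same grasp; the last joint's range is limited). The gripper opens to 95 mm and grips with 3 to 60 N. Pads are 20 mm wide; open, the fingers measure 119 mm over their backs; the gripper's body (75 mm by 180 mm) begins 59 mm behind the grasp point.
Start: joints at [1.117, 0.491, 1.559, -0, 1.092, -0.106], TCP at [213.003, 587.602, 214.661] pointing down, gripper open.
Joint ranges: [-3.1, 3.1], [-0.84, 2.19], [0.05, 2.79], [-1.13, 4.28], [0.06, 2.93], [-2.69, 2.69]. Speed limits (rad/s): [2.22, 2.22, 2.79, 3.14, 3.14, 3.14].

## Interface

Orientations are given as [roll, pitch, yaw] about the fixed x, y, z axes, in that order (R = Rz(yaw) Ry(pitch) Rx(roll)).
In Python, from cell import env gives the robot as it stands. The module is installed in compiled form; this text tells all that it offers.
- The arm moves only by the tool step_arm, never from a script. Its argument "plan" is a list that holds one entry, the list of rows, each a list of 5 numbers: the shift along the tool's x, y, z in mm, then the turn about the tool's z in degrees, then the opening, from -1 (shut) to 1 (fully open). A call has 1 to 8 rows; each row is the pose to reach, as a shift and turn from the pose commanded when the call began, along the tool's axes at that moment; what a row does not reach only later rows make up. A row lasts 1/12 s, in which the tool goes at most 41.7 mm and 7.16 degrees, less where a joint would pass 70% of its speed; a pose out of reach is approached as far as the arm can. A call with a gripper value outside its range is refused whole. The fingers move at their own pace and stop on an object; the grip force is fixed at half the most. Time passes only in rows, so rows that repeat a pose let the fingers close. It gives the time, the measured TCP pose, the force, the opening and the grip force at its end, in the units of the state.
- env.state(): the state, without advancing time (a new reading comes with each control period).
- env.read_camera(name): name is "side" or "top"; returns the picture (480x640x3 uint8, blue, green, red); there is no depth.
- env.get_calibration(name): a dict with "K" (3x3 intrinsics, pixels), "extrinsics" (4x4, takes a point from world to camera coordinates). Camera axes: x right, y up, looking along -z (the intrinsics and any distortion apply to the point x, -y, -z); pixel columns grow to the right and rows downward; lengths in mm; the calibration is good to about 2 mm. A picture is of the moment at which its call begins. get_calibration takes no time and is no camera call.
- env.job_done(): hands the job in; it is judged then, once.
The state is a dict: "t": time; "joints": joint angles; "qvel": joint speeds; "tau": joint torques, N m; "eef_pos": TCP position; "tcp_rot": TCP orientation; "ft_force": force on the tool from outside, world axes, zero at the start; "moment": the same for the moment, N m; "opening": opening from 0.0 (shut) to 1.0 (fully open); "grip_force": force on a finger pad.
Only numpy, scipy, OpenCV 4.12 (cv2) and the standard library are available. Lean on these libraries where they do the work, as an engineer would, in place of code of your own. Each camera call takes 0.05 s, during which the arm holds its last target. There are 200 camera calls.

## Task

Slide the blue sample shuttle by its black knob until the slot in its tongue lies under the hole of the fork, and let go. Then take the ball-lock pin from its rest block by its two orange buttons, keep them squeezed in so that the balls draw back, pass the pin down through fork and tongue until its shoulder sits on the fork, and release it so that the balls lock. The fork hole is not exactly at its mark: feel for it gently, never press the pin on the jig harder than about 30 N, and leave the other things alone.

Things in the scene. Friction and masses are not known exactly. Their poses are not given: they have to be found in the camera images.
- jig: Aluminium base plate of the shuttle jig, 100 x 220 x 6 mm, fixed to the bench. Origin: centre of its underside. z is up; y is the direction in which the shuttle slides towards the fork; x is across the slide.
- fork_mark (a point): Nominal centre of the pin hole, level with the fork's top face (50 mm above the bench), axes as the jig's, 70 mm from the jig's origin along y. The fork is set by slotted screws: its real hole centre is not measured and lies up to 8 mm from this mark along x and up to 1 mm along y, differently each time. It does not move under load. The hole is round, vertical, 13.5 mm in diameter.
- fork_back (a point): Middle of the top rear edge of the jig's fork mount, 37 mm behind the mark along y (nominal). The fork is C-shaped aluminium, 52 mm wide, open to the shuttle, flat topped for 19 mm before the hole, brass ring round it. Upper leg 10 mm thick; the tongue's top is 12 mm below the fork's top; lower leg has the same hole, its underside 26 mm below the fork's top, then 18 mm free.
- shuttle (a joint): Travel of the blue shuttle along the jig's y, m: 0 withdrawn, grows towards the fork, 0.040 when the middle of its tongue's slot lies under the fork mark; end stop at 0.052. It stays where it is left; about 4 N of friction. The pin finds the slot if the shuttle stands within 2 mm of 0.040; entering, it may push the tongue a little.
- tongue_slot (a point): Middle of the slot in the shuttle's flat steel tongue, at the tongue's top face (38 mm above the bench); the tongue is 6 mm thick and moves with the shuttle. The slot goes through, 17 mm wide along the slide (y) and 32 mm long across it (x).
- shuttle_knob (a point): Upright round black knob of the shuttle, 22 mm in diameter, 30 mm tall, standing on the shuttle's top face (38 mm above the bench). The point lies on its axis 56 mm above the bench. A machined carrier block, 64 mm long across x, up to 17 mm tall, starts 10 mm from the knob's rim towards the fork: grip the knob across the jig's x, where both sides are free.
- pin_grip (a point): Middle of the handle of the loose ball-lock pin, on its axis, 20 mm above its shoulder; z up along the pin. Two orange buttons face its +y and -y, each 18 mm wide, 22 mm tall, this point half-way up; 24 mm over both when out, 18 mm when pressed home (3 mm, 8 N each; grip with 40 N or more). Between them the black handle is 22 mm wide along x, its top 15 mm above this point.
- pin_shoulder (a point): Centre of the underside of the pin's round flange (26 mm in diameter, 4 mm thick), the face that sits on the fork; 20 mm below point pin_grip, same axes. The pin stands upright and loose in its grey rest block (50 x 50 x 46 mm, fixed), the shoulder on the block's top, 46 mm above the bench.
- pin_tip (a point): Centre of the flat tip of the pin's shank, 37 mm below the shoulder. The shank is 12 mm in diameter, its last 4 mm tapering to 9 mm at the tip. Two balls along the pin's x, 30.5 mm below the shoulder, stand 3 mm proud unless the buttons are pressed; then they draw in flush. With the balls out the pin cannot enter or leave the fork.
- pin_button (a joint): How far the pin's buttons are pressed, m: 0 out (balls out, locked), 0.003 fully in (balls in). Both buttons and both balls move together.
- gel_box: Flat grey and black gel box, 58 x 56 x 13 mm, loose bystander, to be left alone. Origin: centre of its underside.
- loupe: Black standing loupe, 39 mm across, 40 mm tall, loose bystander, to be left alone. Origin: centre of its underside.
- vial: Pink vial with white cap, 27 mm across, 50 mm tall, loose bystander, to be left alone. Origin: centre of its underside.
- hex_keys: Red folding hex key set, 22 x 82 x 18 mm, loose bystander, to be left alone. Origin: centre of its underside.
There are look-alikes about, which are no part of the job. Leave any green look-alike of the part that bears pin_grip alone.

How it is judged:
By the outcome, as a careful person would: the job done as asked, in the order asked, and still so for the second after the job is handed in, with the robot touching nothing.
It also fails if it takes over 61 s, if anything falls off the work surface, if the arm or the gripper's body presses on something with over 40 N, if the wrist force passes 120 N, or if a joint passes its speed limit or range.

## Working session

There is one attempt and no reset: what is moved stays moved. The work goes in short steps, Python scripts to look and compute and a tool call to move; the robot and the scene stay as the last step left them, time stands still between calls to the robot, and variables do not carry over. Pictures are saved under pics/ and viewed, at most 10 in all, crops included, and the job is handed in when it is done.

Besides the shell and the picture viewer there is one more tool, called after "Request:" by a JSON object that holds its "name" and its "arguments". step_arm: Moves the arm, as the interface text tells. Its arguments: {"type":"object","properties":{"plan":{"type":"array"}},"required":["plan"]}

```bash
mkdir -p pics; python3 - <<'E'
from cell import env
import cv2,numpy as np
for n in("side","top"):
    cv2.imwrite(f"pics/{n}0.png",env.read_camera(n))
    c=env.get_calibration(n);print(n,{k:np.round(v,3).tolist() if not isinstance(v,str) else v for k,v in c.items()})
s=env.state();print({k:np.round(v,3).tolist() for k,v in s.items()}, env.tcp_to_grasp)
E
```

```text
side {'K': [[618.9, 0.0, 324.909], [0.0, 618.9, 229.127], [0.0, 0.0, 1.0]], 'extrinsics': [[-0.979, -0.203, 0.017, 582.058], [0.089, -0.355, 0.931, -132.334], [-0.183, 0.912, 0.366, -1158.0], [0.0, 0.0, 0.0, 1.0]]}
top {'K': [[473.185, 0.0, 310.048], [0.0, 473.185, 246.168], [0.0, 0.0, 1.0]], 'extrinsics': [[-0.001, -1.0, 0.008, 15.379], [0.997, -0.001, 0.081, -604.661], [-0.081, 0.008, 0.997, -1124.269], [0.0, 0.0, 0.0, 1.0]]}
{'t': 0.1, 'joints': [1.117, 0.491, 1.559, 0.0, 1.092, -0.106], 'qvel': [0.0, 0.0, -0.001, -0.002, -0.001, 0.0], 'tau': [0.003, -61.362, -25.861, 0.069, 0.047, -0.0], 'eef_pos': [212.885, 587.372, 214.133], 'tcp_rot': [-3.141, -0.0, 2.794], 'ft_force': [0.704, -0.153, 0.233], 'moment': [-0.038, -0.016, 0.028], 'grip_force': 0.0, 'opening': 0.997} 18.8
```

View pics/top0.png

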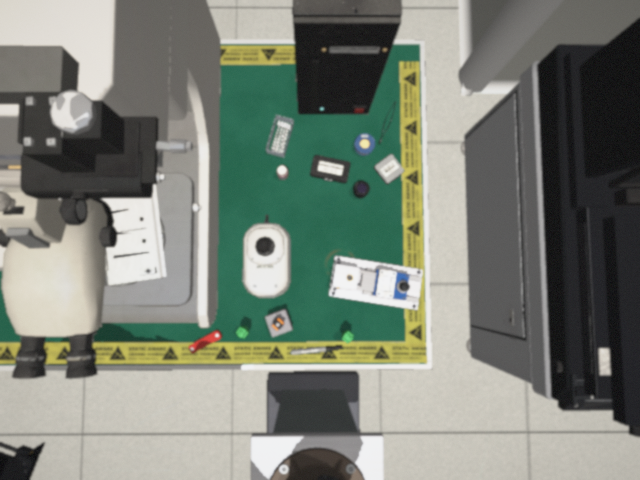

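View pics/side0.png

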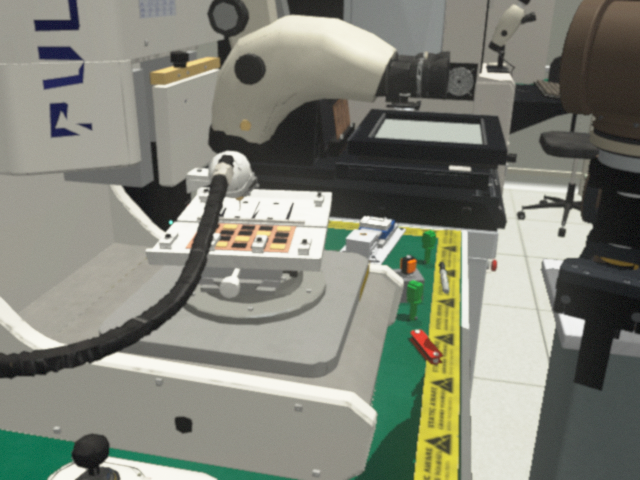

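The top view shows the jig at (377,283), with the blue shuttle on its right at (405,287) and the fork at about (347,278). The grey block with orange buttons is at (278,322). Green look-alike pins stand at (243,331) and (347,336). The black knob at (266,260) belongs to another device. In the side view the jig is at (375,238), the orange pin at (408,265) and the green ones at (415,295) and (430,243). I'll confirm with one enlarged crop.

```bash
python3 - <<'E'
import cv2,numpy as np
a=cv2.imread("pics/top0.png")[245:350,225:430];b=cv2.imread("pics/side0.png")[205:315,335:455]
a=cv2.resize(a,None,fx=3.9,fy=3.9,interpolation=cv2.INTER_CUBIC)
cv2.imwrite("pics/c1.png",a)
cv2.imwrite("pics/c2.png",cv2.resize(b,None,fx=5,fy=5,interpolation=cv2.INTER_CUBIC))
E
```

```text
(no output)
```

View pics/c1.png

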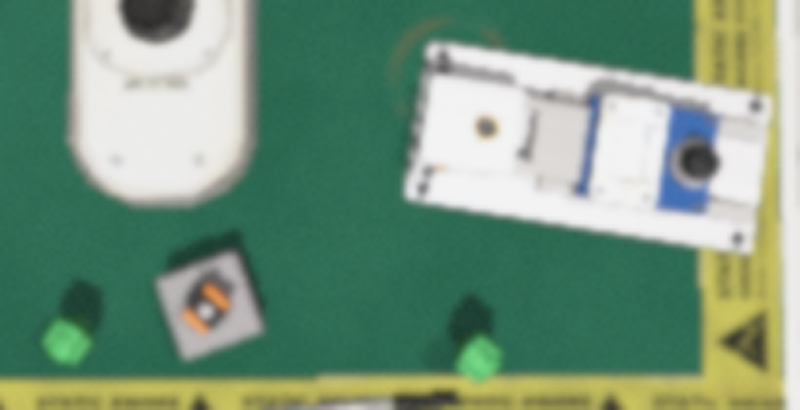

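View pics/c2.png

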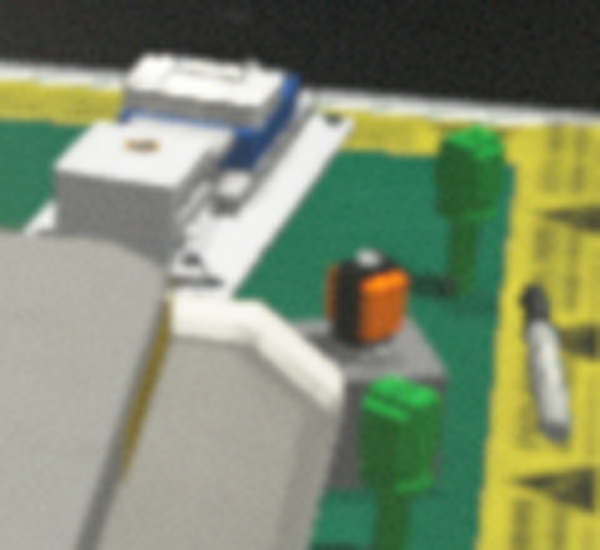

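The crop shows the orange-button pin in its grey block at about (278,323). It is the only pin in a rest block and is not green, so it is the right one. The jig's fork hole, with its brass ring, is at about (349.6,277.6), and the black knob on the blue shuttle is at about (404,286). Next I'll measure these.

```bash
cat > h.py <<'E'
from cell import env
import cv2,numpy as np
def cast(n,px,z):
    c=env.get_calibration(n);K=np.array(c["K"]);E=np.array(c["extrinsics"])
    d=c.get("dist",c.get("distortion"))
    u=np.array(px,float).reshape(-1,1,2)
    q=cv2.undistortPoints(u,K,None if d is None else np.array(d)).reshape(-1,2)
    R=E[:3,:3];o=-R.T@E[:3,3]
    v=np.c_[q[:,0],-q[:,1],-np.ones(len(q))]@R
    return o+v*((z-o[2])/v[:,2])[:,None]
def blobs(m,off,amin=4):
    n,l,s,c=cv2.connectedComponentsWithStats(m.astype(np.uint8))
    return [(c[i]+off,int(s[i,4])) for i in range(1,n) if s[i,4]>=amin]
E
python3 - <<'E'
from h import *
np.set_printoptions(precision=1,suppress=True)
im=cv2.imread("pics/top0.png");hsv=cv2.cvtColor(im,cv2.COLOR_BGR2HSV).astype(int)
H,S,V=hsv[...,0],hsv[...,1],hsv[...,2]
# orange
x0,y0=262,305;w=np.s_[305:340,262:295]
om=(H[w]<18)&(S[w]>130)&(V[w]>120)
for p,a in blobs(om,[x0,y0],2): print("orange",p,a,cast("top",p,77))
ys,xs=np.nonzero(om);print("all orange mean",cast("top",[xs.mean()+x0,ys.mean()+y0],77))
g=((H[w]>45)&(H[w]<95)&(S[w]>80)).astype(np.uint8)
# jig plate: not green, not yellow around; white low saturation
w=np.s_[245:325,320:432];o=np.array([320,245])
wm=((S[w]<60)&(V[w]>140)).astype(np.uint8)
n,l,s,c=cv2.connectedComponentsWithStats(wm);i=1+np.argmax(s[1:,4])
pts=np.argwhere(l==i)[:,::-1].astype(np.float32)+o
r=cv2.minAreaRect(pts);b=cv2.boxPoints(r);print("rect",r);
B=cast("top",b,6);print("plate corners",B[:,:2],"centre",B.mean(0),"sides",np.linalg.norm(np.diff(B,axis=0),axis=1))
# knob
w=np.s_[270:302,390:420];dm=(V[w]<90)&(S[w]<140)
for p,a in blobs(dm,[390,270]): print("knob",p,a,cast("top",p,66))
# brass hole: dark/saturated
w=np.s_[270:286,342:358]
print(V[w][2:14,2:14]);
wt=np.clip(200-V[w],0,None);yy,xx=np.mgrid[270:286,342:358];m=wt>20
p=[(xx*wt*m).sum()/(wt*m).sum(),(yy*wt*m).sum()/(wt*m).sum()];print("hole",p,cast("top",p,50))
# blue
w=np.s_[250:320,360:425];bm=(H[w]>100)&(H[w]<125)&(S[w]>110)
for p,a in blobs(bm,[360,250]): print("blue",p,a,cast("top",p,38))
# greens lookalikes
w=np.s_[310:350,230:360];gm=(H[w]>50)&(H[w]<75)&(V[w]>140)&(S[w]>100)
for p,a in blobs(gm,[230,310],10): print("green",p,a,cast("top",p,80))
E
```

```text
orange [279.7 320.4] 20 [[430.2  84.8  77. ]]
orange [274.4 326.6] 5 [[416.2  96.9  77. ]]
all orange mean [[427.4  87.2  77. ]]Traceback (most recent call last):
  File "<stdin>", line 16, in <module>
cv2.error: OpenCV(4.12.0) /io/opencv/modules/imgproc/src/convhull.cpp:143: error: (-215:Assertion failed) total >= 0 && (depth == CV_32F || depth == CV_32S) in function 'convexHull'
```

```bash
python3 - <<'E'
from h import *
np.set_printoptions(precision=1,suppress=True)
im=cv2.imread("pics/top0.png");hsv=cv2.cvtColor(im,cv2.COLOR_BGR2HSV).astype(int)
H,S,V=hsv[...,0],hsv[...,1],hsv[...,2]
x0,y0=262,305;w=np.s_[305:340,262:295]
om=(im[w][...,2].astype(int)-im[w][...,0]>50)
for p,a in blobs(om,[x0,y0],2): print("orange",p,a,cast("top",p,77))
# block edges: bottom grey region hull
bm=((S[w]<90)|om).astype(np.uint8)
# white screw head on top of the handle
wm=(V[w]>190)&(S[w]<60)
for p,a in blobs(wm,[x0,y0],1): print("white",p,a,cast("top",p,81))
w=np.s_[245:325,320:432];o=np.array([320,245])
wm=((S[w]<60)&(V[w]>140)).astype(np.uint8)
n,l,s,c=cv2.connectedComponentsWithStats(wm);i=1+np.argmax(s[1:,4])
pts=(np.argwhere(l==i)[:,::-1]+o).astype(np.float32)
r=cv2.minAreaRect(pts);b=cv2.boxPoints(r);print("rect",r);
B=cast("top",b,6);print("plate corners",B[:,:2],"centre",B.mean(0),"sides",np.linalg.norm(np.diff(B,axis=0),axis=1))
w=np.s_[270:302,390:420];dm=(V[w]<90)&(S[w]<140)
for p,a in blobs(dm,[390,270]): print("knob",p,a,cast("top",p,66))
w=np.s_[272:284,344:356]
wt=np.clip(200-V[w],0,None);yy,xx=np.mgrid[272:284,344:356];m=wt>20
p=[(xx*wt*m).sum()/(wt*m).sum(),(yy*wt*m).sum()/(wt*m).sum()];print(wt.max(1),"hole",p,cast("top",p,50))
w=np.s_[310:350,230:360];gm=(H[w]>50)&(H[w]<75)&(V[w]>140)&(S[w]>100)
for p,a in blobs(gm,[230,310],10): print("green",p,a,cast("top",p,80))
im=cv2.imread("pics/side0.png").astype(int)
w=np.s_[250:280,395:425];om=(im[w][...,2]-im[w][...,0]>80)
for p,a in blobs(om,[395,250],2): print("side orange",p,a,cast("side",p,66))
w=np.s_[225:240,355:372]; br=(im[w][...,2]-im[w][...,0]>25)
for p,a in blobs(br,[355,225],1): print("side hole",p,a,cast("side",p,50))
E
```

```text
orange [280.1 320.7] 32 [[429.5  83.9  77. ]]
orange [274.5 326.9] 23 [[415.6  96.7  77. ]]
white [277.  324.5] 2 [[421.3  90.7  81. ]]
white [271. 326.] 1 [[417.9 104.3  81. ]]
white [286. 327.] 1 [[415.6  70.2  81. ]]
white [276.3 330.3] 6 [[408.2  92.2  81. ]]
rect ((375.595947265625, 282.275390625), (91.23951721191406, 42.77592468261719), 9.090277671813965)
plate corners [[ 483.4  -27.1]
 [ 586.9  -44.2]
 [ 551.2 -265.9]
 [ 448.  -247.2]] centre [ 517.4 -146.1    6. ] sides [104.9 224.6 104.8]
knob [403.5 285.6] 54 [[ 509.1 -202.2   66. ]]
[ 0  0  0 18 59 75 73 43  0  0  0  0] hole [np.float64(349.28464419475654), np.float64(277.34332084893884)] [[528.7 -77.6  50. ]]
green [241.4 332.6] 91 [[403.2 171.5  80. ]]
green [347.5 336.8] 84 [[393.1 -69.7  80. ]]
side orange [411.2 265.3] 103 [[416.2  90.6  66. ]]
side hole [356.6 226.7] 20 [[ 549.4 -118.2   50. ]]
side hole [363.  233.5] 13 [[530.  -82.3  50. ]]
```

Measurements:

| Item | Value | Check |
|---|---|---|
| Jig centre | (517,-146) | sides within about 5 mm of 100 x 220 |
| Jig y axis | 9.15° from world +y | |
| Knob | (509,-202) | 0.7 mm off the jig axis |
| Fork mark | (528.5,-77) | |
| Hole as seen | (528.7,-77.6) | |
| Pin | (422.5,90.3) | buttons along (0.736,-0.677) |

I'm moving now, arcing at about 450 mm radius to keep clear of the microscope.

Request:
{"name": "step_arm", "arguments": {"plan": [[[-37,-70,0,7,1],[-74,-140,0,14,1],[-93,-176,0,21,1],[-130,-196,0,28,1],[-165,-216,0,35,1],[-200,-236,0,42,1],[-235,-256,0,49,1],[-266,-273,0,55,1]]]}}

```text
t: 0.77
eef_pos: [335.7, 283.5, 214.8]
tcp_rot: [3.141, -0.0, 1.828]
ft_force: [1.1, 0.4, -0.6]
opening: 0.996
grip_force: 0.0
```

```bash
cat >> h.py <<'E'
def rel(tgt,yaw_deg,cmd=None):
    """tool shift+turn from commanded (pos,yaw deg) or measured pose"""
    s=env.state();p=np.array(s["eef_pos"]) if cmd is None else np.array(cmd[:3]);th=s["tcp_rot"][2] if cmd is None else np.radians(cmd[3])
    d=np.array(tgt)-p;X=[np.cos(th),np.sin(th),0];Y=[np.sin(th),-np.cos(th),0]
    return np.round([d@X,d@Y,-d[2],(np.degrees(th)-yaw_deg+180)%360-180],1).tolist()
E
python3 - <<'E'
from h import *
s=env.state();print(s["t"],s["eef_pos"],np.degrees(s["tcp_rot"][2]),s["joints"])
print(rel([450,60,210],80.85),rel([490,-150,210],80.85),rel([509,-202,120],80.85))
E
```

```text
0.7667 [335.67406704 283.51543698 214.75364693] 104.74734620408631 [5.50788750e-01 2.27107688e-01 1.98960988e+00 4.00417538e-05
 9.24766982e-01 2.93374901e-01]
[-245.3, 53.7, 4.8, 23.9] [-458.5, 38.9, 4.8, 23.9] [-513.6, 44.0, 94.8, 23.9]
```

Request:
{"name": "step_arm", "arguments": {"plan": [[[-41,7,0,6,1],[-82,14,0,12,1],[-123,21,0,18,1],[-164,28,0,24,1],[-205,35,0,24,1],[-246,38,0,24,1],[-287,40,0,24,1],[-328,40,0,24,1]]]}}

```text
t: 1.43
eef_pos: [459.6, -23.0, 214.5]
tcp_rot: [-3.142, -0.0, 1.415]
ft_force: [1.2, 0.5, -0.2]
opening: 1.002
grip_force: 0.0
```

```bash
python3 - <<'E'
from h import *
s=env.state();print(s["t"],s["eef_pos"],np.degrees(s["tcp_rot"][2]))
print(rel([509.1,-202.2,120],80.85))
E
```

```text
1.4333 [459.64895221 -23.03868396 214.54102224] 81.06225365894774
[-169.3, 76.7, 94.5, 0.2]
```

Request:
{"name": "step_arm", "arguments": {"plan": [[[-36,16,15,0,1],[-72,32,30,0,1],[-108,48,50,0,1],[-140,64,70,0,1],[-160,74,85,0,1],[-160,76,90,0,1],[-160,76,90,0,1],[-160,76,90,0,1]]]}}

```text
t: 2.1
eef_pos: [509.2, -190.2, 124.4]
tcp_rot: [-3.14, -0.001, 1.415]
ft_force: [-0.1, 0.3, 0.8]
opening: 0.996
grip_force: 0.0
```

```bash
python3 - <<'E'
from h import *
s=env.state();print(s["t"],s["eef_pos"],np.degrees(s["tcp_rot"][2]))
print(rel([509.1,-202.2,43],80.85))
cv2.imwrite("pics/t1.png",env.read_camera("top"))
im=env.read_camera("top")[240:320,320:440]
cv2.imwrite("pics/t1c.png",cv2.resize(im,None,fx=6,fy=6,interpolation=cv2.INTER_CUBIC))
E
```

```text
2.1 [ 509.20000658 -190.2123502   124.4190118 ] 81.06592241616116
[-11.9, 1.8, 81.4, 0.2]
```

View pics/t1c.png

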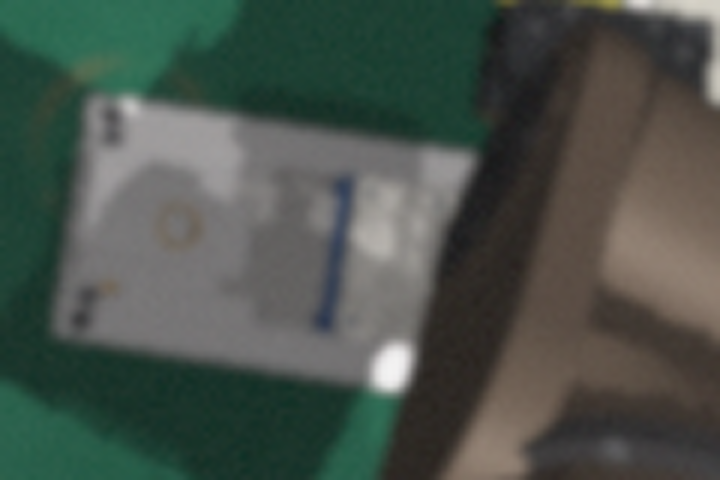

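The arm hides the knob from above. The brass ring at crop (178,226) agrees with the earlier hole pixel of (349.3,277.3). I'll lower onto the knob.

Request:
{"name": "step_arm", "arguments": {"plan": [[[-12,1.8,0,0.2,1],[-12,1.8,20,0.2,1],[-12,1.8,40,0.2,1],[-12,1.8,60,0.2,1],[-12,1.8,75,0.2,1],[-12,1.8,81,0.2,1],[-12,1.8,81,0.2,1],[-12,1.8,81,0.2,1]]]}}

```text
t: 2.87
eef_pos: [509.9, -203.1, 44.3]
tcp_rot: [3.141, 0.0, 1.412]
ft_force: [0.6, 0.9, 0.5]
opening: 1.003
grip_force: 0.0
```

Request:
{"name": "step_arm", "arguments": {"plan": [[[0,0,0,0,0.3],[0,0,0,0,-0.2],[0,0,0,0,-0.4],[0,0,0,0,-0.7],[0,0,0,0,-1],[0,0,0,0,-1],[0,0,0,0,-1],[0,0,0,0,-1]]]}}

```text
t: 3.53
eef_pos: [509.5, -202.9, 43.6]
tcp_rot: [3.142, -0.0, 1.411]
ft_force: [-0.0, -0.4, -0.5]
opening: 0.499
grip_force: 0.0
```

Request:
{"name": "step_arm", "arguments": {"plan": [[[0,0,0,0,-1],[0,0,0,0,-1],[0,0,0,0,-1],[0,0,0,0,-1],[0,0,0,0,-1],[0,0,0,0,-1],[0,0,0,0,-1],[0,0,0,0,-1]]]}}

```text
t: 4.2
eef_pos: [507.7, -202.3, 43.5]
tcp_rot: [-3.137, -0.001, 1.412]
ft_force: [-8.0, -0.2, 5.7]
opening: 0.222
grip_force: 30.0
```

Request:
{"name": "step_arm", "arguments": {"plan": [[[3,-2,0,0,-1],[6,-2,0,0,-1],[10,-2,0,0,-1],[14,-2,0,0,-1],[18,-2,0,0,-1],[20,-2,0,0,-1],[20,-2,0,0,-1],[20,-2,0,0,-1]]]}}

```text
t: 4.87
eef_pos: [510.9, -182.1, 43.5]
tcp_rot: [-3.142, -0.001, 1.412]
ft_force: [3.5, 3.0, -5.3]
opening: 0.223
grip_force: 30.0
```

Request:
{"name": "step_arm", "arguments": {"plan": [[[3,0,0,0,-1],[6,0,0,0,-1],[9,0,0,0,-1],[12,0,0,0,-1],[14,0,0,0,-1],[14,0,0,0,-1],[14,0,0,0,-1]]]}}

```text
t: 5.45
eef_pos: [513.1, -168.7, 43.5]
tcp_rot: [3.141, -0.0, 1.411]
ft_force: [4.5, -0.1, -8.0]
opening: 0.228
grip_force: 30.0
```

Request:
{"name": "step_arm", "arguments": {"plan": [[[2,0,0,0,-1],[4,0,0,0,-1],[5,0,0,0,-1],[6,0,0,0,-1],[6,0,0,0,-1],[6,0,0,0,-1]]]}}

```text
t: 5.95
eef_pos: [513.7, -165.6, 43.7]
tcp_rot: [3.141, 0.003, 1.412]
ft_force: [-5.5, -23.3, -8.3]
opening: 0.227
grip_force: 30.0
```

Request:
{"name": "step_arm", "arguments": {"plan": [[[1,0,0,0,-1],[2,0,0,0,-1],[3,0,0,0,-1],[4,0,0,0,-1],[4,0,0,0,-1],[4,0,0,0,-1]]]}}

```text
t: 6.45
eef_pos: [514.4, -160.8, 43.7]
tcp_rot: [3.141, 0.002, 1.412]
ft_force: [-2.4, -16.1, -7.4]
opening: 0.222
grip_force: 40.5
```

Request:
{"name": "step_arm", "arguments": {"plan": [[[-2,0,0,0,-1],[-4,0,0,0,-1],[-6,0,0,0,-1],[-8,0,0,0,-1],[-10,0,0,0,-1],[-12,0,0,0,-1],[-12,0,0,0,-1],[-12,0,0,0,-1]]]}}

```text
t: 7.12
eef_pos: [512.7, -170.8, 43.7]
tcp_rot: [3.141, -0.0, 1.411]
ft_force: [4.5, 2.1, -4.9]
opening: 0.218
grip_force: 39.2
```

```bash
python3 - <<'E'
from h import *
im=cv2.imread("pics/top0.png");g=cv2.cvtColor(im,cv2.COLOR_BGR2GRAY)
c=env.get_calibration("top");K=np.array(c["K"]);E=np.array(c["extrinsics"])
def proj(p):
    q=E[:3,:3]@p+E[:3,3];return K[0,0]*q[0]/-q[2]+K[0,2],K[1,1]*-q[1]/-q[2]+K[1,2]
jy=np.array([.159,.987,0]);jx=np.array([.987,-.159,0]);h=np.array([528.7,-77.6,38])
for off in(-20,-12,-5,0,5,12,20):
    r=[]
    for d in range(10,60,2):
        u,v=proj(h-jy*d+jx*off);r.append(int(cv2.getRectSubPix(g,(1,1),(u,v))[0,0]))
    print(off,r)
s=env.state();print(s["eef_pos"],s["ft_force"])
E
```

```text
-20 [243, 243, 243, 242, 241, 236, 228, 223, 220, 219, 219, 219, 219, 218, 217, 217, 218, 218, 219, 219, 218, 218, 218, 216, 210]
-12 [243, 243, 243, 241, 236, 220, 191, 157, 143, 148, 168, 193, 213, 219, 220, 220, 220, 219, 219, 218, 219, 219, 219, 217, 213]
-5 [237, 241, 243, 243, 241, 238, 228, 209, 181, 159, 169, 194, 210, 217, 218, 218, 218, 218, 218, 218, 217, 217, 217, 217, 212]
0 [228, 239, 242, 243, 241, 238, 233, 221, 195, 174, 171, 191, 209, 216, 218, 218, 218, 218, 218, 217, 217, 217, 217, 217, 211]
5 [236, 241, 242, 242, 241, 238, 233, 223, 201, 175, 174, 191, 209, 216, 217, 216, 217, 217, 217, 217, 217, 218, 217, 215, 209]
12 [243, 243, 243, 242, 241, 237, 231, 219, 201, 181, 179, 198, 211, 216, 217, 217, 217, 217, 217, 217, 217, 217, 218, 217, 211]
20 [241, 241, 241, 240, 238, 232, 223, 215, 209, 208, 206, 204, 202, 201, 201, 202, 204, 205, 204, 203, 203, 202, 201, 199, 196]
[ 512.72816941 -170.76465179   43.67721841] [ 4.52943143  2.07361386 -4.90050555]
```

The first image shows the slot's far edge about 33 mm before the hole, which puts the starting travel near 15 mm. That agrees with the end stop I felt. The measured retreat is only 10.1 mm, so I'll go back about 1.9 mm more and then let go.

Request:
{"name": "step_arm", "arguments": {"plan": [[[-1,0,0,0,-1],[-2,0,0,0,-1],[-2,0,0,0,-1],[-2,0,0,0,-1],[-2,0,0,0,-1]]]}}

```text
t: 7.53
eef_pos: [512.4, -172.7, 43.7]
tcp_rot: [3.141, -0.0, 1.412]
ft_force: [4.5, 2.8, -6.1]
opening: 0.217
grip_force: 39.0
```

Request:
{"name": "step_arm", "arguments": {"plan": [[[0,0,0,0,1],[0,0,0,0,1],[0,0,0,0,1],[0,0,0,0,1],[0,0,0,0,1],[0,0,0,0,1],[0,0,-1,0,1],[0,0,-2,0,1]]]}}

```text
t: 8.2
eef_pos: [512.2, -173.0, 45.6]
tcp_rot: [-3.141, -0.0, 1.411]
ft_force: [-0.1, -0.4, 0.4]
opening: 0.724
grip_force: 0.0
```

Now up and over to near the pin, which also uncovers the jig for a look.

Request:
{"name": "step_arm", "arguments": {"plan": [[[0,0,-30,0,1],[0,0,-60,0,1],[20,-10,-90,7,1],[60,-20,-100,14,1],[100,-30,-100,21,1],[140,-40,-100,28,1],[180,-50,-100,33,1],[218,-60,-100,33,1]]]}}

```text
t: 8.87
eef_pos: [488.2, 44.3, 146.0]
tcp_rot: [3.141, -0.001, 0.828]
ft_force: [0.9, -0.7, 0.7]
opening: 1.001
grip_force: 0.0
```

```bash
python3 - <<'E'
from h import *
s=env.state();print(s["t"],s["eef_pos"],np.degrees(s["tcp_rot"][2]))
print(rel([422.5,90.3,110],47.4))
im=env.read_camera("top");cv2.imwrite("pics/t2.png",im)
hsv=cv2.cvtColor(im,cv2.COLOR_BGR2HSV).astype(int);H,S,V=hsv[...,0],hsv[...,1],hsv[...,2]
w=np.s_[262:306,378:420];dm=(V[w]<90)&(S[w]<140)
for p,a in blobs(dm,[378,262],6): print("knob",p,a,cast("top",p,66))
im=im[240:320,320:440]
cv2.imwrite("pics/t2c.png",cv2.resize(im,None,fx=6,fy=6,interpolation=cv2.INTER_CUBIC))
E
```

```text
8.8667 [488.18736791  44.2618853  145.99954662] 47.45066183926096
[-10.5, -79.5, 36.0, 0.1]
knob [394.30612245 284.12244898] 49 [[ 512.55094079 -180.86462283   66.        ]]
```

View pics/t2c.png

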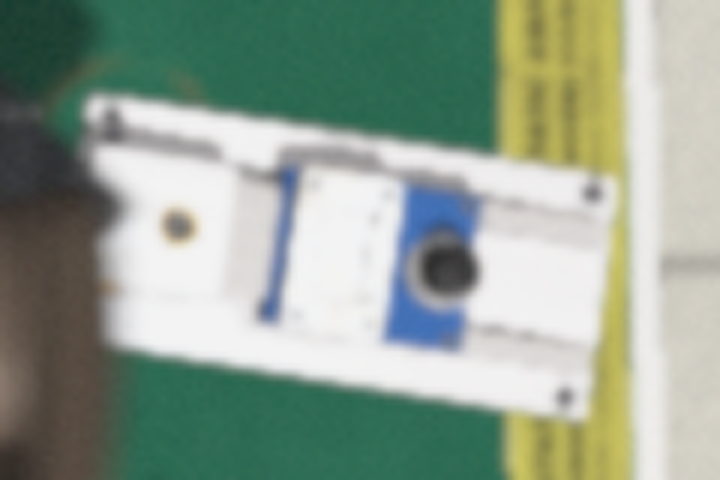

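The view shows the shuttle moved towards the fork, with the knob at crop (446,266). The slot is no longer visible in the open part of the tongue. The knob centroid moved 21.6 mm where I expected about 24.5, so I'll check the shift with the blue edges.

```bash
python3 - <<'E'
from h import *
c=env.get_calibration("top");K=np.array(c["K"]);E=np.array(c["extrinsics"])
def proj(p):
    q=p@E[:3,:3].T+E[:3,3];return np.c_[K[0,0]*q[:,0]/-q[:,2]+K[0,2],K[1,1]*q[:,1]/q[:,2]+K[1,2]]
jy=np.array([.159,.987,0]);jx=np.array([.987,-.159,0]);h=np.array([528.7,-77.6,0])
d=np.arange(20,160,.5)
def prof(f,off,z):
    im=cv2.imread(f).astype(np.float32);u=proj(h-d[:,None]*jy+jx*off+[0,0,z]).astype(np.float32)
    return cv2.remap(im,u[None,:,0],u[None,:,1],cv2.INTER_CUBIC)[0]
for z in(38,45,55):
  for off in(-22,-12,0,12,22):
    a=prof("pics/top0.png",off,z);b=prof("pics/t2.png",off,z)
    fa=a[:,0]-a[:,2];fb=b[:,0]-b[:,2]   # blueness
    # edges of blue strip & plate by half-max crossings
    def cr(f): 
        m=f>f.max()/2;i=np.nonzero(np.diff(m.astype(int)))[0];return d[i]
    sh=np.arange(0,100);e=[np.mean((fa[s:]-fb[:len(fb)-s])**2) for s in sh]
    print(z,off,sh[np.argmin(e)]*.5,cr(fa),cr(fb))
E
```

```text
38 -22 22.5 [111.5 140. ] [ 41.   43.   88.5 117.5]
38 -12 22.5 [ 63.5  66.5 110.5 119.5] [42.  43.  88.5 96.5]
38 0 22.5 [ 62.   67.5 110.  115. ] [39.5 45.  87.5 93. ]
38 12 22.5 [111.5 121. ] [88. 98.]
38 22 22.5 [ 63.5  65.5 111.  139.5] [ 41.5  42.   89.  117. ]
45 -22 22.5 [110.5 138.5] [ 40.5  42.   87.5 116. ]
45 -12 22.5 [ 62.5  65.5 109.5 118. ] [41.  42.5 87.  95.5]
45 0 22.5 [ 61.   66.5 109.  114. ] [38.5 44.  86.5 91.5]
45 12 22.5 [110. 120.] [87. 97.]
45 22 22.5 [ 62.5  64.5 110.  138. ] [ 40.   41.5  87.5 115.5]
55 -22 22.5 [108.5 136.5] [ 39.   41.   86.  114.5]
55 -12 22.0 [ 61.   64.  107.5 116. ] [39.5 41.  85.5 93.5]
55 0 22.0 [ 59.5  65.  107.  112. ] [37.5 43.  84.5 90. ]
55 12 22.5 [108.5 118. ] [85.5 95.5]
55 22 22.0 [ 60.5  63.  108.  136. ] [ 38.5  40.5  86.  113.5]
```

The shuttle moved 22.5 mm. From the end stop the travel is about 40.0, and from the slot edge about 39.2, so it is within tolerance. Next is the pin.

Request:
{"name": "step_arm", "arguments": {"plan": [[[-5,-40,0,0,1],[-11,-80,5,0,1],[-11,-80,20,0,1],[-11,-80,30,0,1],[-11,-80,30,0,1],[-11,-80,30,0,1]]]}}

```text
t: 9.42
eef_pos: [421.9, 88.3, 115.7]
tcp_rot: [-3.141, 0.0, 0.836]
ft_force: [-1.5, 0.1, 0.0]
opening: 1.001
grip_force: 0.0
```

```bash
python3 - <<'E'
from h import *
s=env.state();print(s["t"],s["eef_pos"],np.degrees(s["tcp_rot"][2]))
print(rel([421.8,90.3,53.5],47.4))
a=env.read_camera("side")[225:315,365:455]
cv2.imwrite("pics/s2.png",cv2.resize(a,None,fx=6,fy=6,interpolation=cv2.INTER_CUBIC))
E
```

```text
9.4167 [421.8699687   88.3288188  115.70347622] 47.885704178019346
[1.4, -1.4, 62.2, 0.5]
```

View pics/s2.png

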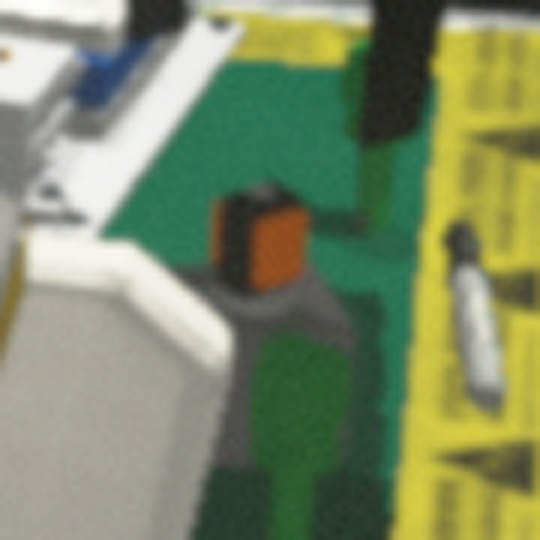

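The side crop shows the pin at crop (260,245) between the two fingers, seen at (160,10) and (400,80). The green pin in front is clear. I'm descending and gripping.

Request:
{"name": "step_arm", "arguments": {"plan": [[[1.4,-1.4,15,0.5,1],[1.4,-1.4,35,0.5,0.6],[1.4,-1.4,50,0.5,0.3],[1.4,-1.4,60,0.5,0],[1.4,-1.4,62,0.5,0],[1.4,-1.4,62,0.5,0],[1.4,-1.4,62,0.5,-0.1],[1.4,-1.4,62,0.5,-0.3]]]}}

```text
t: 10.13
eef_pos: [422.2, 90.2, 54.4]
tcp_rot: [3.141, -0.001, 0.827]
ft_force: [0.7, 0.5, -0.4]
opening: 0.567
grip_force: 0.0
```

Request:
{"name": "step_arm", "arguments": {"plan": [[[0,0,0,0,-1],[0,0,0,0,-1],[0,0,0,0,-1],[0,0,0,0,-1],[0,0,0,0,-1],[0,0,0,0,-1],[0,0,0,0,-1],[0,0,0,0,-1]]]}}

```text
t: 10.8
eef_pos: [421.8, 90.3, 53.8]
tcp_rot: [3.141, -0.0, 0.827]
ft_force: [-0.8, 0.2, 6.0]
opening: 0.185
grip_force: 30.0
```

Request:
{"name": "step_arm", "arguments": {"plan": [[[0,0,0,0,-1],[0,0,0,0,-1],[0,0,-10,0,-1],[0,0,-20,0,-1],[0,0,-35,0,-1],[0,0,-50,0,-1],[0,0,-62,0,-1],[0,0,-62,0,-1]]]}}

```text
t: 11.47
eef_pos: [422.4, 90.4, 117.1]
tcp_rot: [3.14, -0.002, 0.827]
ft_force: [0.5, -0.4, -0.8]
opening: 0.184
grip_force: 30.0
```

```bash
python3 - <<'E'
from h import *
s=env.state();print(s["t"],s["eef_pos"],s["opening"],s["grip_force"],s["ft_force"])
print(rel([527.3,-77.4,116],47.4))
a=env.read_camera("side")[205:315,345:455]
cv2.imwrite("pics/s3.png",cv2.resize(a,None,fx=5,fy=5,interpolation=cv2.INTER_CUBIC))
E
```

```text
11.4667 [422.35842094  90.36075882 117.09456801] 0.18399527624096337 29.99973714351654 [ 0.468669   -0.44837622 -0.81143861]
[-52.4, 190.8, 1.1, -0.0]
```

View pics/s3.png

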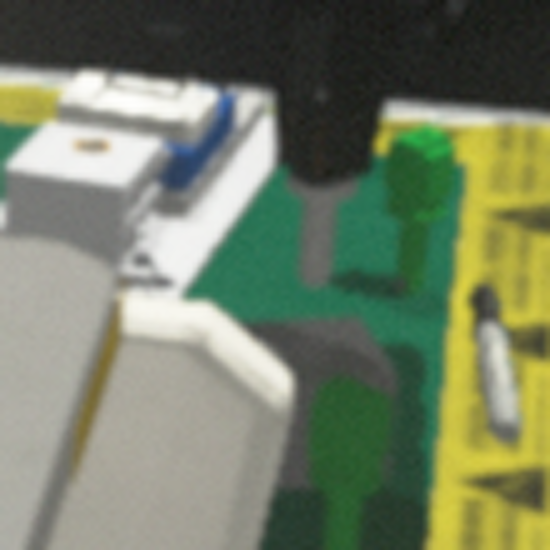

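The pin is held upright and out of the block, its tip at crop (316,283), with no balls standing out. Going over the fork; my estimate of the hole is (527.7,-77.5).

Request:
{"name": "step_arm", "arguments": {"plan": [[[-8,30,0,0,-1],[-18,65,0,0,-1],[-28,100,0,0,-1],[-37,135,0,0,-1],[-46,168,0,0,-1],[-52,191,0,0,-1],[-52,191,0,0,-1],[-52,191,0,0,-1]]]}}

```text
t: 12.18
eef_pos: [526.6, -78.0, 114.1]
tcp_rot: [-3.14, 0.001, 0.825]
ft_force: [-0.1, 0.3, -2.2]
opening: 0.187
grip_force: 30.0
```

```bash
python3 - <<'E'
from h import *
s=env.state();print(s["t"],s["eef_pos"],s["opening"],s["grip_force"],s["ft_force"])
print(rel([527.7,-77.5,100],47.4))
a=env.read_camera("side");cv2.imwrite("pics/s4f.png",a)
a=a[175:265,320:420]
cv2.imwrite("pics/s4.png",cv2.resize(a,None,fx=6,fy=6,interpolation=cv2.INTER_CUBIC))
E
```

```text
12.1833 [526.57019958 -77.97920767 114.06178144] 0.1865021859604408 29.99970853328705 [-0.0529613   0.26394409 -2.15321493]
[1.1, 0.5, 14.1, -0.1]
```

View pics/s4.png

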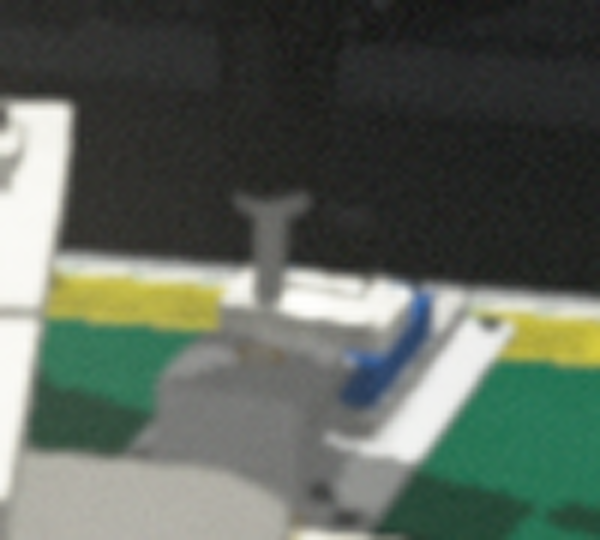

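The pin hangs over the fork: tip at crop (269,303), brass ring at (260,354). The tip looks a little right of the hole, towards -x. I'll get sub-pixel columns.

```bash
python3 - <<'E'
from h import *
c=env.get_calibration("side");K=np.array(c["K"]);E=np.array(c["extrinsics"])
def proj(p):
    q=E[:3,:3]@np.array(p)+E[:3,3];return np.array([K[0,0]*q[0]/-q[2]+K[0,2],K[1,1]*q[1]/q[2]+K[1,2]])
a=cv2.imread("pics/s4f.png").astype(int);b=cv2.imread("pics/side0.png").astype(int)
for n,im in(("now",a),("0",b)):
    w=np.s_[230:238,355:371];br=np.clip(im[w][...,2]-im[w][...,0]-8,0,None);yy,xx=np.mgrid[230:238,355:371]
    print(n,"ring",(xx*br).sum()/br.sum(),(yy*br).sum()/br.sum(),br.max(0))
for r in range(210,220):
    g=a[r,355:375].mean(1);m=g>g.min()+ (g.max()-g.min())/2;print(r,355+np.nonzero(m)[0].min(),355+np.nonzero(m)[0].max(),(np.arange(355,375)*(g-g.min())).sum()/(g-g.min()).sum())
p=env.state()["eef_pos"]
t=[p[0],p[1],p[2]-44.8]
print("TCP-predicted tip",proj(t),"mid shank",proj([p[0],p[1],p[2]-26]),"hole at tcp xy",proj([p[0],p[1],50]),"d/dx",proj([p[0]+1,p[1],50])-proj([p[0],p[1],50]),"d/dy",proj([p[0],p[1]+1,50])-proj([p[0],p[1],50]))
E
```

```text
now ring 362.46 233.1 [15  6  0  0  5 11  8  7  9  8 12 15  6  0  0  0]
0 ring 362.8965517241379 233.63409961685824 [ 0  0  0  0 10 37 34 27 21 21 30 38  7  0  0  0]
210 361 369 364.67935656836465
211 362 368 364.6789667896679
212 362 367 364.2177650429799
213 362 367 364.34142857142854
214 362 367 364.1040118870729
215 362 367 364.11867835468644
216 362 367 364.1489184692179
217 362 367 363.9138198757763
218 355 367 362.40050251256275
219 355 370 362.31081926203876
TCP-predicted tip [364.83613262 225.90103429] mid shank [365.19739311 217.50623275] hole at tcp xy [364.46482048 234.52941148] d/dx [-0.46927611 -0.04310468] d/dy [-0.06866727  0.17212318]
```

The hole lies about 1.7 mm further +x, so my target is (528.3,-77.6). I'm descending to just above the fork, then feeling gently.

Request:
{"name": "step_arm", "arguments": {"plan": [[[1.5,1,0,0,-1],[1.5,1,8,0,-1],[1.5,1,14,0,-1],[1.5,1,14,0,-1],[1.5,1,14,0,-1]]]}}

```text
t: 12.65
eef_pos: [528.4, -76.4, 101.1]
tcp_rot: [-3.141, 0.0, 0.827]
ft_force: [0.2, -0.1, -1.3]
opening: 0.184
grip_force: 30.0
```

Request:
{"name": "step_arm", "arguments": {"plan": [[[0,0,1.5,0,-1],[0,0,3,0,-1],[0,0,4.5,0,-1],[0,0,6,0,-1],[0,0,6,0,-1]]]}}

```text
t: 13.07
eef_pos: [528.7, -76.9, 95.4]
tcp_rot: [-3.141, 0.0, 0.827]
ft_force: [0.1, -0.0, -1.9]
opening: 0.185
grip_force: 30.0
```

Request:
{"name": "step_arm", "arguments": {"plan": [[[-0.6,0.2,0,0,-1],[-0.6,0.2,1,0,-1],[-0.6,0.2,2,0,-1],[-0.6,0.2,3,0,-1],[-0.6,0.2,3,0,-1],[-0.6,0.2,3,0,-1]]]}}

```text
t: 13.57
eef_pos: [528.5, -77.5, 92.6]
tcp_rot: [-3.142, -0.0, 0.827]
ft_force: [-0.1, 0.9, -1.3]
opening: 0.19
grip_force: 30.0
```

The tip is 2 mm below the fork top with no force, so it is in. I'll continue.

Request:
{"name": "step_arm", "arguments": {"plan": [[[0,0,1,0,-1],[0,0,2,0,-1],[0,0,3,0,-1],[0,0,4,0,-1],[0,0,4,0,-1]]]}}

```text
t: 13.98
eef_pos: [528.4, -77.4, 88.4]
tcp_rot: [-3.141, 0.0, 0.827]
ft_force: [0.1, 0.0, -1.7]
opening: 0.183
grip_force: 30.0
```

Request:
{"name": "step_arm", "arguments": {"plan": [[[0,0,1,0,-1],[0,0,2,0,-1],[0,0,3,0,-1],[0,0,4,0,-1],[0,0,5,0,-1],[0,0,6,0,-1],[0,0,7,0,-1],[0,0,7,0,-1]]]}}

```text
t: 14.65
eef_pos: [528.4, -77.4, 81.4]
tcp_rot: [-3.141, 0.0, 0.827]
ft_force: [-0.1, -1.0, -1.6]
opening: 0.183
grip_force: 30.0
```

Request:
{"name": "step_arm", "arguments": {"plan": [[[0,0,1,0,-1],[0,0,2,0,-1],[0,0,3,0,-1],[0,0,4,0,-1],[0,0,5,0,-1],[0,0,6,0,-1],[0,0,7,0,-1],[0,0,7,0,-1]]]}}

```text
t: 15.32
eef_pos: [528.4, -77.5, 74.4]
tcp_rot: [-3.141, 0.0, 0.827]
ft_force: [-0.0, 0.0, -2.1]
opening: 0.187
grip_force: 30.0
```

Request:
{"name": "step_arm", "arguments": {"plan": [[[0,0,1,0,-1],[0,0,2,0,-1],[0,0,3,0,-1],[0,0,4,0,-1],[0,0,5,0,-1],[0,0,6,0,-1],[0,0,7,0,-1],[0,0,7,0,-1]]]}}

```text
t: 15.98
eef_pos: [528.4, -77.4, 67.4]
tcp_rot: [-3.141, 0.0, 0.827]
ft_force: [0.5, -0.5, -1.7]
opening: 0.18
grip_force: 30.0
```

Request:
{"name": "step_arm", "arguments": {"plan": [[[0,0,1,0,-1],[0,0,2,0,-1],[0,0,3,0,-1],[0,0,4,0,-1],[0,0,5,0,-1],[0,0,6,0,-1],[0,0,7,0,-1],[0,0,8,0,-1]]]}}

```text
t: 16.65
eef_pos: [528.5, -77.5, 59.5]
tcp_rot: [-3.142, -0.0, 0.827]
ft_force: [-0.6, -0.4, -1.2]
opening: 0.187
grip_force: 30.0
```

Request:
{"name": "step_arm", "arguments": {"plan": [[[0,0,0.5,0,-1],[0,0,1,0,-1],[0,0,1.5,0,-1],[0,0,2,0,-1],[0,0,2,0,-1],[0,0,2,0,-1]]]}}

```text
t: 17.15
eef_pos: [528.6, -77.5, 57.8]
tcp_rot: [3.141, -0.0, 0.827]
ft_force: [-0.5, 0.0, 2.1]
opening: 0.188
grip_force: 30.0
```

Request:
{"name": "step_arm", "arguments": {"plan": [[[0,0,0.5,0,-1],[0,0,0.8,0,-1],[0,0,0.8,0,-1],[0,0,0.8,0,-1]]]}}

```text
t: 17.48
eef_pos: [528.6, -77.5, 57.7]
tcp_rot: [3.141, -0.0, 0.827]
ft_force: [-3.3, 1.1, 12.0]
opening: 0.185
grip_force: 30.0
```

The pin is seated at the expected height, with 12 N up on the tool. Releasing.

Request:
{"name": "step_arm", "arguments": {"plan": [[[0,0,0,0,0.6],[0,0,0,0,0.6],[0,0,0,0,0.6],[0,0,0,0,0.6],[0,0,0,0,0.6],[0,0,0,0,0.6],[0,0,0,0,0.6],[0,0,0,0,0.6]]]}}

```text
t: 18.15
eef_pos: [528.5, -77.5, 56.7]
tcp_rot: [-3.141, -0.0, 0.827]
ft_force: [-0.2, 0.3, -0.2]
opening: 0.688
grip_force: 0.0
```

Request:
{"name": "step_arm", "arguments": {"plan": [[[0,0,-10,0,0.6],[0,0,-25,0,0.6],[0,0,-50,0,0.6],[0,0,-80,0,0.6],[-35,0,-110,0,0.6],[-75,0,-120,0,0.6],[-110,0,-120,0,0.6],[-145,0,-120,0,0.6]]]}}

```text
t: 18.82
eef_pos: [429.2, -185.2, 178.6]
tcp_rot: [3.139, -0.001, 0.828]
ft_force: [1.0, 0.3, -0.4]
opening: 0.801
grip_force: 0.0
```

```bash
python3 - <<'E'
from h import *
s=env.state();print(s["t"],s["eef_pos"],s["opening"])
a=env.read_camera("side")[195:265,320:420];b=env.read_camera("top")[240:320,320:440]
a=cv2.resize(a,(600,420),interpolation=cv2.INTER_CUBIC)[:, :];b=cv2.resize(b,(600,400),interpolation=cv2.INTER_CUBIC)
cv2.imwrite("pics/fin.png",np.hstack([cv2.resize(a,(400,280)),cv2.resize(b,(400,280))]))
E
```

```text
18.8167 [ 429.2297585  -185.15930272  178.57630859] 0.8010115247427749
```

View pics/fin.png

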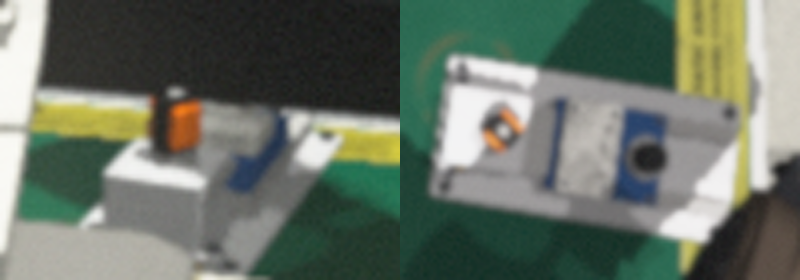

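The pin sits upright on the fork, at (178,125) in the side half and (503,130) in the top half. Its buttons are out, the shuttle is in place, and the arm is clear. Handing in.

```bash
python3 -c "
from cell import env
print(env.job_done())"
```

```text
the job is handed in; nothing more can be done
None
```

I've handed the job in at 18.8 s: the shuttle is at about 40 mm of travel, the pin sits with its shoulder on the fork and is released (buttons look out, balls not visible), and the hardest I saw it press on the jig was about 14 N.

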